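# Re-set a notched thread rack and clamp a cone of thread in it

## Task

Put the cone of gold thread into the thread rack: squeeze the red lever against the black post, and while it is held slide the blue keeper away from the wooden end plate to its farthest notch and let go so that it latches. Stand the cone upright on the board close to the end plate, between the plate and the keeper, and let it go; then squeeze the lever again, slide the keeper up to the cone and let it latch in the notch that just fits the cone, so that the cone stands held in the cups. Do not tip the cone over and leave the other things on the table where they are.

Things in the scene. Friction and masses are not known exactly. Their poses are not given: they have to be found in the camera images.
- thread_rack: Rack fixed to the table: light wooden board 88 mm wide (x) and 210 mm long (y), 14 mm thick, with steel teeth along its -x edge and a wooden end plate at its +y end. Origin on the table, mid-width; the board runs from y = -78 to +132 mm, the end plate's face is at y = +118 mm. +y points to the end plate, +x away from the robot, z up.
- cone_seat (a point): Point on the board's top (14 mm above the table) where the centre of the cone's underside belongs; axes as the rack's. The end plate's face is 34 mm from it in +y: 50 mm wide, 66 mm tall above the board, with a cheek at each side bent towards the cone (85 mm over all), so that a cone pushed into it centres itself.
- keeper_grip (a point): Point on the keeper, 108 mm above the table, midway between the outer faces of the squeezed red lever and the black post; axes as the rack's. They stand side by side along x, lever at -x, each 16 mm wide along y, their tops 20 mm above this point, free down to 45 mm below it. Close the fingers along x at this point or up to 12 mm below it.
- post_face (a point): Middle of the outer (+x) face of the fixed black post, at the height of keeper_grip and 17 mm in +x of it. From here to the lever's outer face is about 34 mm when squeezed, about 50 mm at rest (the lever leans out towards -x, 16 mm at this height, more above). The post does not move when squeezed.
- keeper_face (a point): Foot of the keeper's blue cupped plate, middle of its face, on the board's top; axes as the rack's. The plate faces +y, is 66 mm tall and shaped like the end plate. keeper_grip lies 36 mm behind it (-y), 40 mm to -x and 94 mm up. The keeper's saddle is 64 mm long along y and 94 mm wide.
- keeper (a joint): Slide of the blue keeper, m; grows as it moves away from the end plate (rack's -y), range -0.002 to 0.103. Gap between keeper and end plate: 0.018 + value. Notches at 0, 0.025, 0.050, 0.075, 0.100 (farthest); the pawl drops in within 2 mm of them. 0.050 (gap 68 mm) just fits the cone. Friction 1.5 N. Starts at 0 to 0.03, in a notch or resting on a tooth.
- release_lever (a joint): Hinge of the red lever, rad: 0 at rest with the pawl home in a notch, 0.26 fully squeezed (its own stop), about 0.15 if the pawl rests on a tooth. Above 0.18 the pawl is clear of the teeth. A spring drives it back: about 4 N at keeper_grip at first, 8 N fully squeezed; a grip of 20 to 30 N holds it and carries the keeper along.
- gold_thread_cone: Cone of gold thread on a white plastic core, loose, upright on the table: 62 mm wide at the foot, 150 mm tall, about 40 mm wide at 105 to 120 mm above the foot, 0.11 kg. Origin at the centre of its underside, z up along its axis.
- masking_tape: Roll of beige masking tape lying flat, 104 mm wide, 25 mm high, loose; origin at the centre of its underside. Leave it alone.
- hole_punch: Teal-handled hole punch lying on its side, 52x142x16 mm, loose; origin at the centre of its underside. Leave it alone.
- crochet_ball: Ball of white crochet cotton, 85 mm wide, 79 mm high, loose; origin at the centre of its underside. Leave it alone.
- lizard_black: Flat black bead lizard, 94x162x9 mm, loose; origin at its underside, about the middle. Leave it alone.
- pencil: Orange pencil, 134 mm long, 7 mm thick, loose; origin at the middle of its underside. Leave it alone.

How it is judged:
By the outcome, as a careful person would: the job done as asked, in the order asked, and still so for the second after the job is handed in, with the robot touching nothing.
It also fails if it takes over 64 s, if anything falls off the work surface, if the arm or the gripper's body presses on something with over 40 N, if the wrist force passes 120 N, or if a joint passes its speed limit or range.

## Robot

A 6-joint arm with a two-finger parallel gripper is mounted at the origin on a cart in front of the work surface, level with it; the furniture and walls round the work are solid. World frame = base frame: x ahead of the robot, y to its left, z up, the work surface at z = 0. Lengths are in mm, angles in rad, forces in N, time in s.
With the tool pointing down it reaches from about 275 to 725 mm from the base axis. Payload 15.9 kg.
Tool frame: the origin (TCP) lies on the centre line of the jaws, within the pads' length; the fingertips stand 14 mm ahead of it and the grasp point (between the pads) lies 5 mm behind it (manip.tcp_to_tips is the distance from the TCP to the fingertips, in mm); z points along the fingers, y is the line along which they close (so a half turn about z gives the same grasp; the last joint's range is limited). The gripper opens to 85 mm and grips with 20 to 120 N. Pads are 22 mm wide; open, the fingers measure 114 mm over their backs; the gripper's body (76 mm by 85 mm) begins 54 mm behind the grasp point. The pads swing forward as they close: fully open they stand 13 mm farther back than shut.
Start: joints at [-1.135, 0.213, -0.034, 1.323, 0, 1.571], TCP at [211.06, -453.254, 245.306] pointing down, gripper open.
Joint ranges: [-2.98, 2.98], [-0.74, 1.72], [-1.14, 1.35], [-2.1, 2.04], [-1.57, 1.44], [-3.14, 3.14]. Speed limits (rad/s): [1.89, 1.89, 2.39, 2.57, 3.14, 3.14].

## Interface

Orientations are given as a 3x3 rotation matrix whose columns are the frame's x, y, z axes.
In Python, from workcell import manip, cams gives the robot as it stands.
- The arm moves only by the tool servo_tool, never from a script. Its argument "deltas" is a list of rows, each an object with "offset": the shift along the tool's x, y, z in parts of the range, where 1.0 means 1000 mm, a list of three; "twist": the turn about the tool's z in shares of 90 degrees (1.0 is 90 degrees). A call has exactly 8 rows; each row is the pose to reach, as a shift and turn from the pose commanded when the call began, along the tool's axes at that moment; what a row does not reach only later rows make up. A row lasts 1/10 s, in which the tool goes at most 50 mm and 8.59 degrees, less where a joint would pass 70% of its speed; a pose out of reach is approached as far as the arm can. No shift or turn number may pass 1 either way. A call with a gripper value outside its range is refused whole. "fingers" is the opening, from 0 (shut) to 1 (fully open), set as the call begins (left out, the last holds). The fingers move at their own pace and stop on an object; the grip force is fixed at half the most. Time passes only in rows, so rows that repeat a pose let the fingers close, or fill a call up. It gives the time, the measured TCP pose, the force, the opening and the grip force at its end, in the units of the state.
- manip.sense(): the state, without advancing time (a new reading comes with each control period).
- cams.snapshot(name): name is "scene" or "top" or "wrist"; returns a dict with "pixels" (480x640x3 uint8, red, green, blue), "z_map" (480x640 float32, mm along the optical axis (not along the pixel's ray), 0 where there is no reading), "mtx" (3x3 intrinsics, pixels), "R" (3x3) and "t" (3): a world point X has camera coordinates R X + t. Camera axes: x right, y down, z forward; pixel columns grow to the right and rows downward; lengths in mm; the calibration is good to about 2 mm. A picture is of the moment at which its call begins.
- manip.job_done(): hands the job in; it is judged then, once.
The state is a dict: "clock": time; "joint_positions": joint angles; "dq": joint speeds; "joint_torque": joint torques, N m; "tcp_pos": TCP position; "eef_rot": TCP orientation; "force": force on the tool from outside, world axes, zero at the start; "torque": the same for the moment, N m; "gripper_width": finger opening in mm; "finger_force": force on a finger pad.
Only numpy, scipy, OpenCV 4.12 (cv2) and the standard library are available. Lean on these libraries where they do the work, as an engineer would, in place of code of your own. Each camera call takes 0.05 s, during which the arm holds its last target. There are 200 camera calls.

## Working session

There is one attempt and no reset: what is moved stays moved. The work goes in short steps, Python scripts to look and compute and a tool call to move; the robot and the scene stay as the last step left them, time stands still between calls to the robot, and variables do not carry over. Pictures are saved under pics/ and viewed, at most 10 in all, crops included, and the job is handed in when it is done.

Besides the shell and the picture viewer there is one more tool, called after "Emit:" by a JSON object that holds its "name" and its "arguments". servo_tool: Moves the arm, as the interface text tells. Its arguments: {"type":"object","properties":{"deltas":{"type":"array"},"fingers":{"type":"number"}},"required":["deltas"]}

```bash
ls; mkdir -p pics
python3 - <<'E'
from workcell import manip,cams
import cv2,pickle
s=manip.sense();print(s)
d={}
for n in("top","scene"):
    r=cams.snapshot(n);d[n]=r;cv2.imwrite(f"pics/{n}0.png",r["pixels"][:,:,::-1]);print(n,r["mtx"],r["R"],r["t"])
pickle.dump(d,open("s0.pkl","wb"))
E
```

```text
pics
{'clock': 0.0, 'joint_positions': array([-1.13501253e+00,  2.13355981e-01, -3.50524191e-02,  1.32348888e+00,
       -2.49273596e-05,  1.57079810e+00]), 'dq': array([ 0.00039346,  0.00102153,  0.0003551 ,  0.00056884, -0.0015027 ,
       -0.00059059]), 'joint_torque': array([-1.50050610e-04, -6.86164427e+01,  4.87120450e+01,  1.72644627e-02,
        2.95781831e-05,  1.11994638e-05]), 'tcp_pos': array([ 210.91957364, -452.984813  ,  244.81888671]), 'eef_rot': array([[ 9.06540200e-01,  4.22119211e-01, -4.87334343e-04],
       [ 4.22119492e-01, -9.06539662e-01,  9.87537654e-04],
       [-2.49292951e-05, -1.10095591e-03, -9.99999394e-01]]), 'force': array([ 0.96762479, -0.1118799 , -0.26264177]), 'torque': array([ 0.03472398, -0.02257071,  0.00450428]), 'finger_force': 0.0, 'gripper_width': 85.25536321329659}
top [[578.52994423   0.         321.8261926 ]
 [  0.         578.52994423 238.79436417]
 [  0.           0.           1.        ]] [[ 0.00526294 -0.99996645  0.00627776]
 [-0.98011743 -0.00640349 -0.19831493]
 [ 0.19834847 -0.00510922 -0.98011825]] [ 232.77653728  531.77625259 1320.16422097]
scene [[497.77896355   0.         322.40353012]
 [  0.         497.77896355 236.76625135]
 [  0.           0.           1.        ]] [[-0.75746443 -0.6526119   0.01858348]
 [-0.47602307  0.53257568 -0.69983226]
 [ 0.44682175 -0.53894421 -0.71406545]] [ 530.05831561  179.4808041  1235.9741911 ]
```

View pics/top0.png

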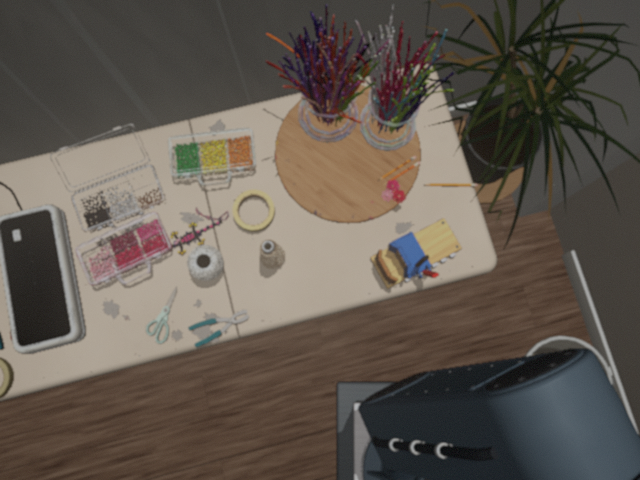

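View pics/scene0.png

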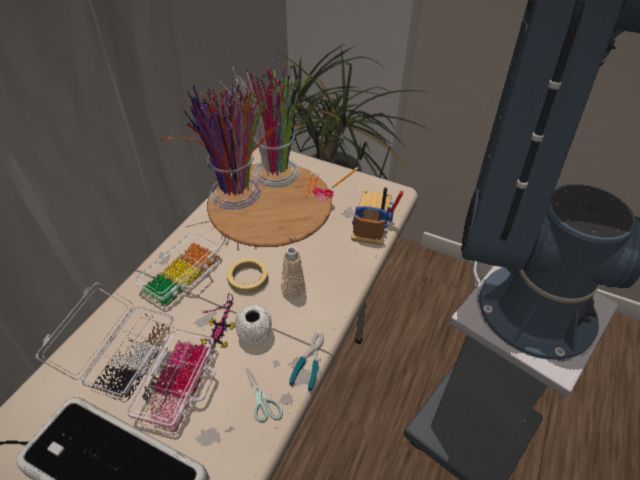

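The top view shows the rack at about (375–460, 220–285), with the end plate to the left, the blue keeper near (408,250) and the red lever near (432,272). The cone is at (270,252). In the scene view the rack is at (370,215) and the cone at (292,275).

```bash
cat > h.py <<'E'
import numpy as np,cv2
def pts(r):
    K,R,t=r["mtx"],r["R"],r["t"];v,u=np.mgrid[:480,:640];z=r["z_map"].astype(float)
    c=np.stack([(u-K[0,2])/K[0,0]*z,(v-K[1,2])/K[1,1]*z,z],-1)
    return (c-t)@R
def ray(r,u,v,h):
    K,R,t=r["mtx"],r["R"],r["t"];C=-R.T@t;d=R.T@np.linalg.inv(K)@np.array([u,v,1.]);return C+d*(h-C[2])/d[2]
def proj(r,X):
    c=r["mtx"]@(r["R"]@np.asarray(X,float)+r["t"]);return c[:2]/c[2]
def crop(r,x0,x1,y0,y1,k,fn):
    cv2.imwrite(fn,cv2.resize(np.ascontiguousarray(r["pixels"][y0:y1,x0:x1,::-1]),None,fx=k,fy=k,interpolation=cv2.INTER_CUBIC))
E
python3 - <<'E'
import pickle;from h import *
d=pickle.load(open("s0.pkl","rb"))
a=d["top"];b=d["scene"]
a1=cv2.resize(a["pixels"][205:295,360:480,::-1],None,fx=6,fy=6,interpolation=2)
b1=cv2.resize(b["pixels"][180:250,340:420,::-1],None,fx=8,fy=8,interpolation=2)
cv2.imwrite("pics/ca.png",a1);cv2.imwrite("pics/cb.png",b1)
np.set_printoptions(precision=1,suppress=True)
for n in d:
    r=d[n];P=pts(r);hsv=cv2.cvtColor(r["pixels"],cv2.COLOR_RGB2HSV);H,S,V=cv2.split(hsv)
    x0,x1,y0,y1=(365,470,212,295) if n=="top" else (340,412,182,248)
    R=np.zeros((480,640),bool);R[y0:y1,x0:x1]=1
    ok=R&(r["z_map"]>0)
    for nm,m in dict(blue=(H>100)&(H<125)&(S>110),red=((H<6)|(H>172))&(S>150),yel=(H>15)&(H<30)&(S>60)&(P[...,2]>8)&(P[...,2]<20)).items():
        q=P[m&ok]; print(n,nm,len(q), np.percentile(q,[2,50,98],axis=0).tolist() if len(q) else 0)
        if nm=="yel" and len(q)>9:
            rc=cv2.minAreaRect(q[:,:2].astype(np.float32));print(rc)
    m=ok&(P[...,2]>70)&(P[...,2]<85);print("z70-85",m.sum(),cv2.minAreaRect(P[m][:,:2].astype(np.float32)))
    m=ok&(P[...,2]>100);q=P[m];print("high",q[:40])
E
```

```text
top blue 693 [[448.9070004587378, -14.010883101257505, 21.23579240282239], [503.42242485392677, 22.724535935118592, 27.52104841713083], [543.7968840183202, 64.4297463777561, 84.23519958780754]]
top red 41 [[432.8168774745334, -19.02759307763209, 68.52551345264568], [439.77179589398406, -9.089059545407318, 116.3818372613466], [452.46982692029485, -1.2470683689600117, 127.69829920493262]]
top yel 1640 [[432.44738285952775, -91.57683255905897, 9.196510949629056], [519.6342533254458, -30.199872601062587, 14.416461928364942], [580.3109472813758, 107.0174701688656, 19.417038411649806]]
((505.8648681640625, 7.562660217285156), (88.30723571777344, 210.3019256591797), 28.381759643554688)
z70-85 354 ((463.0967712402344, 56.588134765625), (122.06925201416016, 72.74871063232422), 51.47514343261719)
high [[482.8   3.  123.9]
 [480.3   7.8 125.1]
 [479.4   6.5 130.2]
 [479.5   4.2 129.8]
 [479.4   2.1 130.4]
 [478.4  11.9 122.6]
 [477.2  10.9 129.8]
 [477.1   8.8 130.5]
 [477.6   6.1 127.5]
 [477.5   3.9 127.9]
 [477.1   2.2 130.7]
 [477.9  -1.  125.7]
 [475.2  15.1 128. ]
 [474.7  13.4 130.8]
 [4
[... 1491 characters left out ...]
122.9]
 [473.3  10.3 127.6]
 [470.6   9.7 128.7]
 [470.5   4.6 125.6]
 [473.3  14.9 126.9]
 [471.9  12.  125.9]
 [469.6  10.6 126.3]
 [468.8   6.7 124.3]
 [436.2 -16.6 128.1]
 [474.2  12.7 121.5]
 [470.   14.6 125.1]
 [468.1  12.5 124.8]
 [465.2  12.1 126.2]
 [438.7 -16.6 123.2]
 [433.5 -12.6 128.7]
 [432.5 -16.2 127. ]
 [472.5  14.8 120.2]
 [472.1  10.3 117.6]
 [467.5  12.8 121.8]
 [466.9   8.5 119.4]
 [436.5 -13.6 122.8]
 [434.6 -15.5 122.7]
 [429.5 -11.7 128. ]
 [473.1  13.  115.2]
 [471.2  11.  115. ]
 [467.3  12.3 118. ]
 [466.8   7.8 115.5]
 [439.1 -13.7 117.7]
 [433.2  -8.4 124.4]
 [432.3 -12.3 122.4]
 [430.9 -15.3 121.3]
 [474.4  10.1 109. ]
 [470.9  10.8 111.4]
 [466.9  12.3 114.7]]
```

View pics/ca.png

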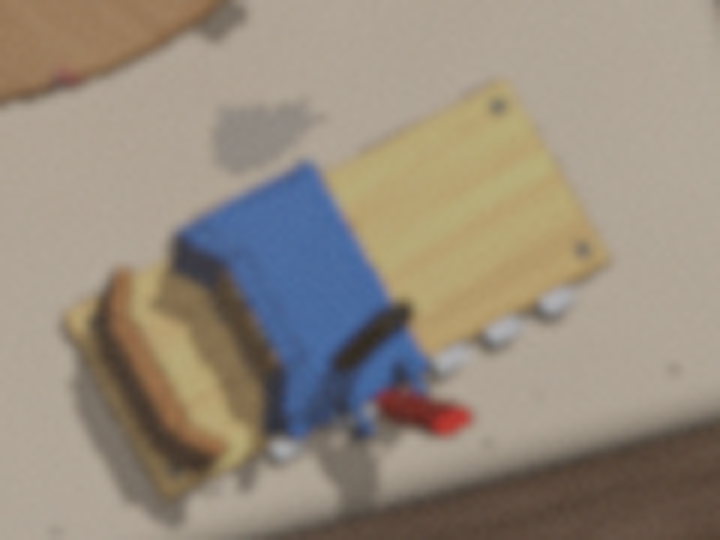

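View pics/cb.png

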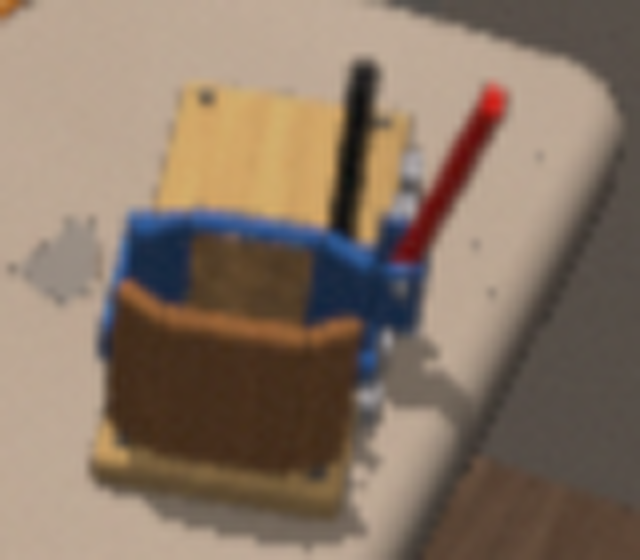

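The crops show the post, the red lever leaning out, the blue keeper about a third of the way along, and the end plate at the lower left. I'll work in the rack frame from here.

Run:
```python
import pickle;from h import *
np.set_printoptions(precision=1,suppress=True)
d=pickle.load(open("s0.pkl","rb"))
th=np.deg2rad(28.4);ex=np.array([np.cos(th),np.sin(th)]);ey=np.array([-ex[1],ex[0]])
O=np.array([505.9,7.6])-27*ey;print("O",O)
for n in d:
    r=d[n];P=pts(r);H,S,V=cv2.split(cv2.cvtColor(r["pixels"],cv2.COLOR_RGB2HSV))
    x0,x1,y0,y1=(365,470,212,295) if n=="top" else (340,412,182,248)
    R=np.zeros((480,640),bool);R[y0:y1,x0:x1]=1;ok=R&(r["z_map"]>0)
    L=np.stack([(P[...,:2]-O)@ex,(P[...,:2]-O)@ey,P[...,2]],-1)
    q=lambda m:np.percentile(L[m&ok],[3,25,50,75,97],axis=0)
    blue=(H>100)&(H<125)&(S>110);red=((H<6)|(H>172))&(S>150)
    print(n,"saddle",q(blue&(P[...,2]<32)));print("bluetop",q(blue&(P[...,2]>74)))
    print("red",q(red&(P[...,2]>95)));print("post",q(~red&(P[...,2]>95)))
    print("brown top",q(~blue&~red&(P[...,2]>76)&(P[...,2]<84)&(L[...,1]>100)))
    R=np.zeros((480,640),bool)
    if n=="top":R[232:275,252:292]=1
    else:R[238:305,275:312]=1
    ok=R&(r["z_map"]>0)
    for a,b in((3,20),(60,80),(90,100),(105,120),(130,138),(143,158)):
        m=ok&(P[...,2]>a)&(P[...,2]<b)
        if m.sum()>4: print("cone",a,m.sum(),cv2.minEnclosingCircle(P[m][:,:2].astype(np.float32)),np.median(P[m],0))
```

```text
O [518.7 -16.2]
top saddle [[-41.8  16.3  21.3]
 [-13.3  26.3  24.5]
 [  7.   37.2  26.5]
 [ 27.7  48.1  28.3]
 [ 44.9  61.9  31. ]]
bluetop [[-38.1  48.   75.5]
 [-23.4  69.6  78.8]
 [ -2.3  72.4  80.4]
 [ 20.3  75.3  82.4]
 [ 37.9  82.5 106.7]]
red [[-74.   36.3  98.4]
 [-71.8  40.3 111.9]
 [-68.8  42.6 121.8]
 [-64.9  45.7 125.7]
 [-60.9  47.9 127.7]]
post [[-75.1  32.9  98.2]
 [-64.7  37.3 110.4]
 [-30.2  43.4 123.5]
 [-26.6  47.2 127.9]
 [-22.6  48.7 130.5]]
brown top [[-38.7 111.4  76.2]
 [-19.1 117.7  78.2]
 [  0.4 120.5  79.8]
 [ 19.8 123.9  81.8]
 [ 38.3 127.2  83.6]]
cone 3 235 ((507.6766357421875, 358.07928466796875), 67.6720199584961) [505.8 355.5   4.5]
cone 60 79 ((494.17852783203125, 356.5222473144531), 26.556440353393555) [479.2 348.5  70.9]
cone 90 36 ((494.4153137207031, 356.0869140625), 23.30045509338379) [480.6 352.9  94. ]
cone 105 54 ((493.9969482421875, 355.6642761230469), 21.868589401245117) [482.5 350.6 112.3]
cone 130 76 ((494.37042236328125, 356.4024963378906), 18.834688186645508) [487.7 355.6 132.6]
cone 143 58 ((495.29638671875, 356.1842041015625), 12.815
[... 464 characters left out ...]
]
 [-25.4  51.1 127.6]]
brown top [[-40.  114.1  76.5]
 [-19.  120.2  77.7]
 [ -0.4 124.   78.6]
 [ 18.2 126.9  80.1]
 [ 35.5 130.3  81.9]]
cone 3 124 ((537.7601318359375, 307.1206359863281), 118.70659637451172) [486.5 359.5   5. ]
cone 60 128 ((487.9083251953125, 361.0156555175781), 25.075040817260742) [475.2 374.7  69.6]
cone 90 56 ((486.38653564453125, 361.77239990234375), 21.784526824951172) [477.  371.6  94.7]
cone 105 92 ((489.43853759765625, 358.0276794433594), 21.428226470947266) [477.1 369.9 112.5]
cone 130 69 ((490.54156494140625, 357.66156005859375), 17.99427604675293) [484.8 361.9 133. ]
cone 143 65 ((490.38446044921875, 357.5871276855469), 13.535041809082031) [490.1 357.9 148.1]
```

Careful with the scale: turns go in shares of 90 degrees. That gives: -47 degrees is -0.5222.

Emit:
{"name": "servo_tool", "arguments": {"deltas": [{"offset": [0.008,-0.006,0],"twist": -0.0222},{"offset": [0.025,-0.018,0],"twist": -0.0667},{"offset": [0.05,-0.036,0],"twist": -0.1333},{"offset": [0.08,-0.058,0],"twist": -0.2111},{"offset": [0.11,-0.08,0],"twist": -0.2889},{"offset": [0.14,-0.102,0],"twist": -0.3667},{"offset": [0.17,-0.124,0],"twist": -0.4444},{"offset": [0.2,-0.146,0],"twist": -0.5222}], "fingers": 1}}

```text
clock: 0.9
tcp_pos: [331.0, -234.5, 245.3]
eef_rot: [[0.303, 0.953, 0.0], [0.953, -0.303, 0.0], [0.0, 0.0, -1.0]]
force: [0.3, -0.2, 0.0]
gripper_width: 85.2
finger_force: 0.0
```

```bash
cat > to.py <<'E'
import sys;from workcell import manip;import numpy as np
# usage: to.py x y z yaw(deg of tool y axis): delta in tool axes (m), twist
x,y,z,w=map(float,sys.argv[1:5]);s=manip.sense();R=s["eef_rot"]
a=np.degrees(np.arctan2(R[1,1],R[0,1]))
print("t %.2f"%s["clock"],"pos",s["tcp_pos"].round(1),"yaw %.1f"%a,"F",s["force"].round(1),"w %.1f"%s["gripper_width"],"q",s["joint_positions"].round(2))
print("offset",(R.T@(np.array([x,y,z])-s["tcp_pos"])/1e3).round(4),"twist %.1f"%-((w-a+180)%360-180))
E
python3 to.py 460 -2 200 28.4
```

```text
t 0.90 pos [ 331.  -234.5  245.3] yaw -17.6 F [ 0.3 -0.2  0. ] w 85.2 q [-0.62  0.02 -0.26  1.3   0.    1.26]
offset [0.2606 0.0524 0.0453] twist -46.0
```

Scaled: -46 degrees is -0.5111.

Emit:
{"name": "servo_tool", "arguments": {"deltas": [{"offset": [0.03,0.006,0],"twist": -0.0667},{"offset": [0.07,0.014,0],"twist": -0.1444},{"offset": [0.11,0.022,0.01],"twist": -0.2222},{"offset": [0.15,0.03,0.02],"twist": -0.3},{"offset": [0.19,0.038,0.03],"twist": -0.3778},{"offset": [0.23,0.046,0.04],"twist": -0.4556},{"offset": [0.252,0.051,0.045],"twist": -0.5},{"offset": [0.2606,0.0524,0.0453],"twist": -0.5111}]}}

```text
clock: 1.7
tcp_pos: [461.1, -2.7, 199.1]
eef_rot: [[-0.474, 0.88, -0.001], [0.88, 0.474, 0.0], [0.001, -0.001, -1.0]]
force: [-0.2, 0.2, 0.2]
gripper_width: 85.3
finger_force: 0.0
```

```bash
python3 to.py 460 -2 99 28.4
python3 - <<'E'
from workcell import cams;import cv2,pickle
r=cams.snapshot("wrist");pickle.dump(r,open("w1.pkl","wb"));cv2.imwrite("pics/w1.png",r["pixels"][:,:,::-1])
from h import *
np.set_printoptions(precision=1,suppress=True)
P=pts(r);H,S,V=cv2.split(cv2.cvtColor(r["pixels"],cv2.COLOR_RGB2HSV));ok=r["z_map"]>0
red=((H<6)|(H>172))&(S>140)&ok&(P[...,2]>40)
ex=np.array([.8796,.4756]);ey=np.array([-.4756,.8796]);L=np.stack([P[...,:2]@ex,P[...,:2]@ey,P[...,2]],-1)
print("tcp local",np.array([460,-2])@ex,np.array([460,-2])@ey)
for a,b in((70,90),(90,100),(104,112),(112,120),(120,126),(126,133)):
    m=red&(P[...,2]>a)&(P[...,2]<b);k=~red&(V<70)&ok&(P[...,2]>a)&(P[...,2]<b)&(abs(L[...,0]-420)<40)&(abs(L[...,1]+220)<40)
    for nm,q in(("red",m),("post",k)):
        if q.sum()>5: print(a,nm,q.sum(),np.percentile(L[q],[3,50,97],axis=0)[:,:2].tolist())
E
```

```text
t 1.70 pos [461.1  -2.7 199.1] yaw 28.3 F [-0.2  0.2  0.2] w 85.3 q [-0.01  0.15 -0.23  1.19  0.    1.07]
offset [ 0.001  -0.0006  0.1001] twist -0.1
tcp local 403.6648 -220.5352
70 red 232 [[383.2470644227798, -225.38344037942], [389.5317756950295, -215.90290697105127], [415.1537818349556, -212.53845480061574]]
70 post 147 [[414.35362386537753, -219.569787251147], [419.51664663278234, -212.62842386580883], [446.4745741750826, -181.5657302739858]]
90 red 131 [[379.90220864348885, -225.56034416436276], [385.7931370721018, -215.77618051345405], [414.7002942039105, -212.62240252580673]]
90 post 56 [[414.46898545374654, -215.50796720246723], [418.20202356983566, -212.93385774994036], [422.88463367244844, -212.4458307178247]]
104 red 125 [[375.96347194264945, -225.31425417617322], [382.2660025384696, -216.31107258448986], [383.91063690712593, -212.543594276394]]
104 post 50 [[414.5653864141268, -215.11648862298478], [417.9149476553347, -212.89514245295607], [422.60500674802125, -212.336523896511]]
112 red 139 [[373.68029539943814, -226.07159374590358], [380.0317385088219, -215.59573145912907], [381.7566547051634, -212.5662626828652]]
112 post 67 [[414.29974636620676, -222.88555611363736], [417.09400086729, -213.10497527529188], [422.8692922007843, -212.47935091130478]]
120 red 317 [[371.1072744020893, -226.92405737540895], [375.382490865581, -219.4105048387939], [379.37046825767936, -212.92854398819054]]
120 post 99 [[414.63649739131176, -226.30513915510238], [417.9678471206209, -213.864002182641], [423.3183865813499, -212.62825068393457]]
126 post 247 [[415.1931581944199, -226.29267790364938], [419.0918174768846, -219.82298920453016], [423.30254042098585, -213.76653482077975]]
```

View pics/w1.png

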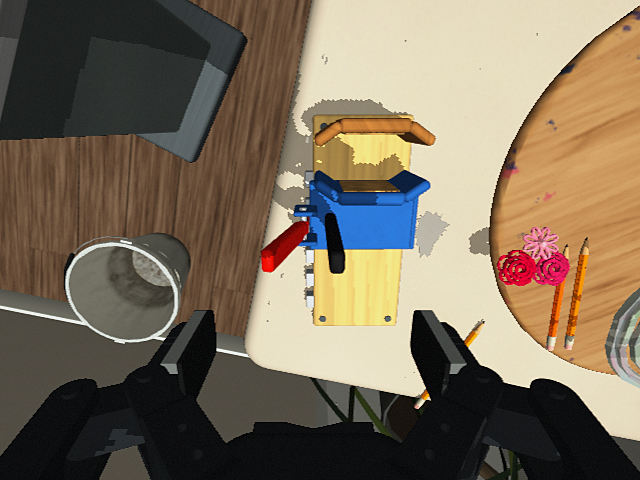

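The lever and the post are clearly separated, at about (285,245) and (336,243). Tool x is rack +y and tool y is rack +x. Next I descend and squeeze.

Emit:
{"name": "servo_tool", "arguments": {"deltas": [{"offset": [0.001,0,0.015],"twist": 0},{"offset": [0.0017,0,0.035],"twist": 0},{"offset": [0.0017,0,0.055],"twist": 0},{"offset": [0.0017,0,0.075],"twist": 0},{"offset": [0.0017,0.001,0.09],"twist": 0},{"offset": [0.0017,0.0017,0.1],"twist": 0},{"offset": [0.0017,0.0017,0.1],"twist": 0},{"offset": [0.0017,0.0017,0.1],"twist": 0}]}}

```text
clock: 2.55
tcp_pos: [462.0, -2.9, 100.6]
eef_rot: [[-0.468, 0.884, 0.0], [0.884, 0.468, -0.0], [-0.0, 0.0, -1.0]]
force: [-0.1, 0.5, 0.6]
gripper_width: 85.3
finger_force: 0.0
```

Emit:
{"name": "servo_tool", "arguments": {"deltas": [{"offset": [0,0,0],"twist": 0},{"offset": [0,0,0],"twist": 0},{"offset": [0,0,0],"twist": 0},{"offset": [0,0,0],"twist": 0},{"offset": [0,0,0],"twist": 0},{"offset": [0,0,0],"twist": 0},{"offset": [0,0,0],"twist": 0},{"offset": [0,0,0],"twist": 0}], "fingers": 0.3}}

```text
clock: 3.35
tcp_pos: [464.7, -1.8, 101.2]
eef_rot: [[-0.47, 0.883, 0.005], [0.883, 0.47, 0.001], [-0.001, 0.005, -1.0]]
force: [15.4, 8.9, -0.2]
gripper_width: 31.7
finger_force: 64.8
```

Emit:
{"name": "servo_tool", "arguments": {"deltas": [{"offset": [-0.003,0.001,0],"twist": 0},{"offset": [-0.01,0.002,0],"twist": 0},{"offset": [-0.02,0.002,0],"twist": 0},{"offset": [-0.03,0.0025,0],"twist": 0},{"offset": [-0.04,0.0025,0],"twist": 0},{"offset": [-0.05,0.003,0],"twist": 0},{"offset": [-0.056,0.003,0],"twist": 0},{"offset": [-0.06,0.003,0],"twist": 0}]}}

```text
clock: 4.15
tcp_pos: [493.6, -54.7, 101.2]
eef_rot: [[-0.469, 0.883, 0.002], [0.883, 0.469, -0.001], [-0.001, 0.001, -1.0]]
force: [-2.9, 1.6, 16.7]
gripper_width: 31.5
finger_force: 58.9
```

Emit:
{"name": "servo_tool", "arguments": {"deltas": [{"offset": [-0.004,0,0],"twist": 0},{"offset": [-0.009,0,0],"twist": 0},{"offset": [-0.013,0,0],"twist": 0},{"offset": [-0.015,0,0],"twist": 0},{"offset": [-0.0155,0,0],"twist": 0},{"offset": [-0.0155,0,0],"twist": 0},{"offset": [-0.0155,0,0],"twist": 0},{"offset": [-0.0155,0,0],"twist": 0}]}}

```text
clock: 4.95
tcp_pos: [500.9, -68.1, 101.2]
eef_rot: [[-0.469, 0.883, 0.002], [0.883, 0.469, -0.001], [-0.002, 0.001, -1.0]]
force: [-0.1, -0.9, 14.3]
gripper_width: 31.9
finger_force: 59.1
```

```bash
python3 to.py 460 -2 99 28.4
python3 - <<'E'
from workcell import cams;import pickle
from h import *
d={n:cams.snapshot(n) for n in("wrist","top")};pickle.dump(d,open("s2.pkl","wb"))
cv2.imwrite("pics/w2.png",d["wrist"]["pixels"][:,:,::-1])
E
```

```text
t 4.95 pos [500.9 -68.1 101.2] yaw 28.0 F [-0.1 -0.9 14.3] w 31.9 q [-0.13  0.3  -0.3   0.97 -0.    0.95]
offset [ 0.0776 -0.0051  0.002 ] twist -0.4
```

View pics/w2.png

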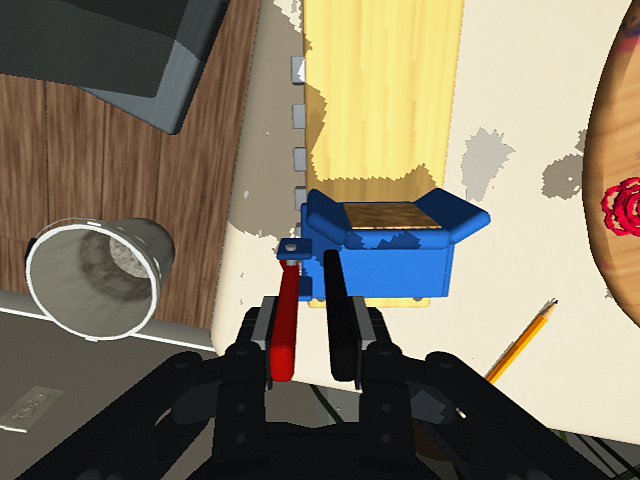

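The lever is squeezed against the post (red ~(285,320), black ~(337,315)) and the keeper has come back to near the board's end. Releasing now.

Emit:
{"name": "servo_tool", "arguments": {"deltas": [{"offset": [0,0,0],"twist": 0},{"offset": [0,0,0],"twist": 0},{"offset": [0,0,0],"twist": 0},{"offset": [0,0,0],"twist": 0},{"offset": [0,-0.003,0],"twist": 0},{"offset": [0,-0.003,0],"twist": 0},{"offset": [0,-0.003,0],"twist": 0},{"offset": [0,-0.003,0],"twist": 0}], "fingers": 1}}

```text
clock: 5.85
tcp_pos: [497.4, -69.3, 100.1]
eef_rot: [[-0.469, 0.883, 0.0], [0.883, 0.469, 0.0], [-0.0, 0.0, -1.0]]
force: [-0.2, -0.1, 0.4]
gripper_width: 84.8
finger_force: 0.0
```

Emit:
{"name": "servo_tool", "arguments": {"deltas": [{"offset": [0,0,-0.01],"twist": 0},{"offset": [0,0,-0.03],"twist": 0},{"offset": [0,0,-0.055],"twist": 0},{"offset": [0,0,-0.085],"twist": 0},{"offset": [0,0,-0.11],"twist": 0},{"offset": [0,0,-0.125],"twist": 0},{"offset": [0,0,-0.13],"twist": 0},{"offset": [0,0,-0.13],"twist": 0}]}}

```text
clock: 6.65
tcp_pos: [497.6, -69.3, 230.6]
eef_rot: [[-0.469, 0.883, 0.001], [0.883, 0.469, -0.0], [-0.001, 0.001, -1.0]]
force: [-0.3, 0.4, -0.7]
gripper_width: 85.7
finger_force: 0.0
```

```bash
cat > kp.py <<'E'
# wrist measure of lever/post/plates in abs rack-aligned axes (mm)
from workcell import cams;import cv2,pickle,sys
from h import *
r=cams.snapshot("wrist");pickle.dump(r,open(sys.argv[1]+".pkl","wb"));cv2.imwrite("pics/"+sys.argv[1]+".png",r["pixels"][:,:,::-1])
np.set_printoptions(precision=1,suppress=True)
P=pts(r);H,S,V=cv2.split(cv2.cvtColor(r["pixels"],cv2.COLOR_RGB2HSV));ok=r["z_map"]>0
ex=np.array([.8796,.4756]);ey=np.array([-.4756,.8796]);L=np.stack([P[...,:2]@ex,P[...,:2]@ey,P[...,2]],-1)
near=ok&(abs(L[...,0]-430)<75)&(L[...,1]<-125)&(L[...,1]>-360)
red=near&((H<6)|(H>172))&(S>140);blue=near&(H>100)&(H<125)&(S>110)
for nm,q in dict(red108=red&(abs(P[...,2]-108)<3),redtop=red&(abs(P[...,2]-124)<4),posttop=near&~red&(V<70)&(abs(P[...,2]-128)<4)&(abs(L[...,0]-415)<20),
  bluetop=blue&(abs(P[...,2]-79)<4),saddle=blue&(abs(P[...,2]-26)<7),wood=near&(H>5)&(H<25)&(S>90)&(abs(P[...,2]-79)<4)&(L[...,1]>-170),
  board=near&(H>12)&(H<30)&(S>70)&(abs(P[...,2]-14)<5)).items():
    if q.sum()>5: print(nm,q.sum(),np.percentile(L[q],[2,50,98],axis=0).tolist())
E
python3 kp.py w3;python3 to.py 492.5 357 230 28.4
```

```text
red108 66 [[376.7592580504357, -301.72807502460125, 105.34094459588981], [382.4318582353476, -292.65724489595635, 108.20966811026778], [414.4299062676078, -288.58076220576623, 110.90360788723441]]
redtop 251 [[370.9945365747731, -303.25106045693127, 120.4305716146905], [375.59885777415184, -295.7456282557808, 123.7219441676087], [379.76448390902607, -289.0512326008298, 125.48239754782617]]
posttop 243 [[414.54426084338877, -303.1033973151473, 124.2711990738312], [418.8146830686835, -295.7011311923227, 126.53446661943808], [423.11862565216677, -289.0241226200664, 128.2723191644745]]
bluetop 1178 [[408.0046698670014, -270.47687569052096, 76.01061312013934], [447.1399685388254, -263.3110507907301, 78.62323864373249], [485.57866918649034, -253.49900042647835, 80.31967655052757]]
saddle 3873 [[401.7015159938357, -322.5815910319912, 23.29238794493834], [452.8795451460526, -297.955417235218, 25.06260062706356], [495.5309369032687, -260.56867435956946, 27.3258107935712]]
wood 1921 [[407.7563977568431, -150.505329660554, 75.4750668390956], [446.8374036555866, -141.2461587767089, 78.7107628462996], [485.5968013211768, -134.40941749326254, 80.52669251686393]]
board 12674 [[405.2757842884438, -333.8950102761242, 11.403222777060563], [447.55091857246623, -199.32587104254424, 13.147544582572364], [488.66761764685975, -145.27430145014083, 14.83796758624659]]
t 6.70 pos [497.3 -69.3 229.8] yaw 28.0 F [-0.6  0.1 -0.3] w 85.1 q [-0.14  0.22 -0.06  1.29  0.    0.94]
offset [ 3.787e-01  1.957e-01 -2.000e-04] twist -0.4
```

Emit:
{"name": "servo_tool", "arguments": {"deltas": [{"offset": [0.015,0.01,0],"twist": 0},{"offset": [0.045,0.03,0],"twist": 0},{"offset": [0.085,0.056,0],"twist": 0},{"offset": [0.125,0.082,0],"twist": 0},{"offset": [0.165,0.108,0],"twist": 0},{"offset": [0.205,0.134,0],"twist": 0},{"offset": [0.245,0.16,0],"twist": 0},{"offset": [0.27,0.176,0],"twist": 0}]}}

```text
clock: 7.5
tcp_pos: [525.4, 254.7, 228.6]
eef_rot: [[-0.471, 0.882, -0.002], [0.882, 0.471, -0.0], [0.0, -0.002, -1.0]]
force: [0.7, -0.7, 0.8]
gripper_width: 85.6
finger_force: 0.0
```

```bash
python3 - <<'E'
from workcell import cams;import cv2,pickle
from h import *
r=cams.snapshot("wrist");pickle.dump(r,open("w4.pkl","wb"));cv2.imwrite("pics/w4.png",r["pixels"][:,:,::-1])
P=pts(r);ok=r["z_map"]>0;D=np.hypot(P[...,0]-492.5,P[...,1]-357)
for a,b in((60,80),(90,100),(105,120),(130,138),(143,158)):
    m=ok&(D<45)&(P[...,2]>a)&(P[...,2]<b)
    if m.sum()>4: print("cone",a,m.sum(),cv2.minEnclosingCircle(P[m][:,:2].astype(np.float32)),np.percentile(P[m],[2,98],axis=0).round(1).tolist())
E
python3 to.py 492.5 357 230 28
```

```text
cone 60 346 ((492.87127685546875, 355.2105712890625), 26.279356002807617) [[467.7, 330.3, 60.4], [515.5, 367.9, 79.1]]
cone 90 215 ((493.1561279296875, 355.70550537109375), 23.14293098449707) [[470.8, 333.0, 90.4], [512.8, 367.8, 99.9]]
cone 105 301 ((492.9694519042969, 355.3284912109375), 21.646154403686523) [[472.3, 334.6, 105.5], [512.8, 367.7, 119.8]]
cone 130 853 ((492.5777587890625, 355.8599853515625), 18.388822555541992) [[476.0, 339.5, 130.1], [507.9, 372.6, 137.1]]
cone 143 948 ((493.0590515136719, 355.66436767578125), 12.715950965881348) [[481.5, 343.8, 143.9], [504.7, 367.2, 150.6]]
t 7.55 pos [525.4 257.5 228.1] yaw 28.2 F [-4.6  2.5 -1.4] w 85.2 q [0.45 0.4  0.17 1.35 0.   1.53]
offset [ 0.1033  0.018  -0.0017] twist 0.2
```

View pics/w4.png

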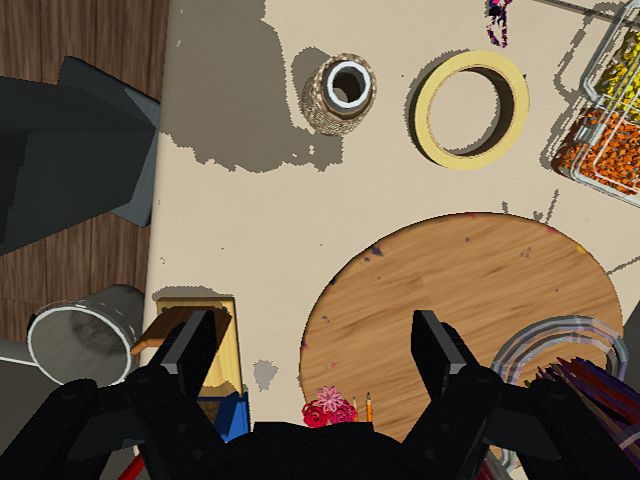

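The cone's top ring is at (348,85) and the tape at (470,110), well clear. Moving above the cone and partly down.

Emit:
{"name": "servo_tool", "arguments": {"deltas": [{"offset": [0.02,0.0035,0],"twist": 0},{"offset": [0.05,0.009,0],"twist": 0},{"offset": [0.08,0.014,0],"twist": 0},{"offset": [0.097,0.017,0.005],"twist": 0},{"offset": [0.101,0.0177,0.02],"twist": 0},{"offset": [0.101,0.0177,0.035],"twist": 0},{"offset": [0.101,0.0177,0.045],"twist": 0},{"offset": [0.101,0.0177,0.045],"twist": 0}]}}

```text
clock: 8.35
tcp_pos: [493.7, 348.4, 183.1]
eef_rot: [[-0.469, 0.883, -0.003], [0.883, 0.469, -0.002], [-0.0, -0.003, -1.0]]
force: [-0.1, 0.3, -0.1]
gripper_width: 85.5
finger_force: 0.0
```

```bash
python3 to.py 492.9 355.5 107 28.2
```

```text
t 8.35 pos [493.7 348.4 183.1] yaw 28.0 F [-0.1  0.3 -0.1] w 85.5 q [ 0.61  0.45  0.14  1.26 -0.    1.7 ]
offset [0.0067 0.0028 0.0761] twist -0.2
```

Emit:
{"name": "servo_tool", "arguments": {"deltas": [{"offset": [0.004,0.0015,0],"twist": 0},{"offset": [0.0067,0.0028,0.005],"twist": 0},{"offset": [0.0067,0.0028,0.02],"twist": 0},{"offset": [0.0067,0.0028,0.04],"twist": 0},{"offset": [0.0067,0.0028,0.06],"twist": 0},{"offset": [0.0067,0.0028,0.073],"twist": 0},{"offset": [0.0067,0.0028,0.076],"twist": 0},{"offset": [0.0067,0.0028,0.076],"twist": 0}]}}

```text
clock: 9.15
tcp_pos: [493.8, 356.6, 109.2]
eef_rot: [[-0.469, 0.883, -0.0], [0.883, 0.469, 0.0], [0.0, -0.0, -1.0]]
force: [0.1, 1.0, -0.3]
gripper_width: 85.6
finger_force: 0.0
```

```bash
python3 to.py 492.9 355.5 107 28.2
```

```text
t 9.15 pos [493.8 356.6 109.2] yaw 28.0 F [ 0.1  1.  -0.3] w 85.6 q [0.63 0.49 0.01 1.09 0.   1.71]
offset [-0.0005 -0.0013  0.0022] twist -0.2
```

Emit:
{"name": "servo_tool", "arguments": {"deltas": [{"offset": [-0.0005,-0.001,0.002],"twist": 0},{"offset": [-0.0005,-0.001,0.002],"twist": 0},{"offset": [-0.0005,-0.001,0.002],"twist": 0},{"offset": [-0.0005,-0.001,0.002],"twist": 0},{"offset": [-0.0005,-0.001,0.002],"twist": 0},{"offset": [-0.0005,-0.001,0.002],"twist": 0},{"offset": [-0.0005,-0.001,0.002],"twist": 0},{"offset": [-0.0005,-0.001,0.002],"twist": 0}], "fingers": 0.56}}

```text
clock: 9.95
tcp_pos: [493.1, 355.6, 107.0]
eef_rot: [[-0.469, 0.883, -0.0], [0.883, 0.469, -0.0], [-0.0, -0.0, -1.0]]
force: [0.4, 0.0, -0.1]
gripper_width: 47.8
finger_force: 0.2
```

Emit:
{"name": "servo_tool", "arguments": {"deltas": [{"offset": [0,0,0],"twist": 0},{"offset": [0,0,0],"twist": 0},{"offset": [0,0,0],"twist": 0},{"offset": [0,0,0],"twist": 0},{"offset": [0,0,0],"twist": 0},{"offset": [0,0,0],"twist": 0},{"offset": [0,0,0],"twist": 0},{"offset": [0,0,0],"twist": 0}], "fingers": 0.3}}

```text
clock: 10.75
tcp_pos: [493.4, 355.8, 107.6]
eef_rot: [[-0.469, 0.883, 0.001], [0.883, 0.469, 0.001], [0.0, 0.001, -1.0]]
force: [0.6, 0.0, 7.0]
gripper_width: 43.3
finger_force: 61.2
```

```bash
python3 to.py 492.9 355.5 200 28.2
```

```text
t 10.75 pos [493.4 355.8 107.6] yaw 28.0 F [0.6 0.  7. ] w 43.3 q [0.62 0.49 0.01 1.09 0.   1.71]
offset [ 0.     -0.0005 -0.0924] twist -0.2
```

Emit:
{"name": "servo_tool", "arguments": {"deltas": [{"offset": [0,0,-0.005],"twist": 0},{"offset": [0,0,-0.015],"twist": 0},{"offset": [0,0,-0.03],"twist": 0},{"offset": [0,0,-0.05],"twist": 0},{"offset": [0,0,-0.07],"twist": 0},{"offset": [0,0,-0.09],"twist": 0},{"offset": [0,0,-0.105],"twist": 0},{"offset": [0,0,-0.11],"twist": 0}]}}

```text
clock: 11.55
tcp_pos: [493.6, 355.9, 219.2]
eef_rot: [[-0.469, 0.883, 0.002], [0.883, 0.469, 0.001], [0.0, 0.003, -1.0]]
force: [-0.6, -0.7, -1.2]
gripper_width: 44.0
finger_force: 61.1
```

```bash
python3 to.py 477 57.1 217 28.4
```

```text
t 11.55 pos [493.6 355.9 219.2] yaw 28.0 F [-0.6 -0.7 -1.2] w 44.0 q [0.62 0.45 0.22 1.35 0.   1.71]
offset [-0.2561 -0.1548  0.0017] twist -0.4
```

Emit:
{"name": "servo_tool", "arguments": {"deltas": [{"offset": [-0.008,-0.005,0],"twist": 0},{"offset": [-0.024,-0.015,0],"twist": 0},{"offset": [-0.045,-0.028,0],"twist": 0},{"offset": [-0.07,-0.043,0],"twist": 0},{"offset": [-0.095,-0.058,0],"twist": 0},{"offset": [-0.12,-0.073,0],"twist": 0},{"offset": [-0.145,-0.088,0],"twist": 0},{"offset": [-0.17,-0.103,0],"twist": 0}]}}

```text
clock: 12.35
tcp_pos: [480.9, 155.3, 216.1]
eef_rot: [[-0.469, 0.883, -0.001], [0.883, 0.469, -0.001], [0.0, -0.001, -1.0]]
force: [1.1, -0.0, -0.7]
gripper_width: 43.9
finger_force: 61.1
```

Emit:
{"name": "servo_tool", "arguments": {"deltas": [{"offset": [-0.022,-0.013,0],"twist": 0},{"offset": [-0.042,-0.025,0],"twist": 0},{"offset": [-0.06,-0.036,0],"twist": 0},{"offset": [-0.073,-0.044,0],"twist": 0},{"offset": [-0.081,-0.049,0],"twist": 0},{"offset": [-0.085,-0.0515,0],"twist": 0},{"offset": [-0.086,-0.052,0],"twist": 0},{"offset": [-0.086,-0.052,0],"twist": 0}]}}

```text
clock: 13.15
tcp_pos: [476.2, 57.0, 216.8]
eef_rot: [[-0.469, 0.883, -0.0], [0.883, 0.469, 0.0], [0.0, -0.0, -1.0]]
force: [0.1, -0.8, -0.4]
gripper_width: 44.2
finger_force: 61.1
```

```bash
python3 to.py 477 57.1 123 28.4
python3 - <<'E'
from workcell import cams;import cv2,pickle
from h import *
d={n:cams.snapshot(n) for n in("wrist","scene","top")};pickle.dump(d,open("s5.pkl","wb"))
im=np.hstack([cv2.resize(d["wrist"]["pixels"],(400,300)),cv2.resize(d["scene"]["pixels"][130:250,310:450],(350,300))])
cv2.imwrite("pics/m5.png",im[:,:,::-1])
E
```

```text
t 13.15 pos [476.2  57.  216.8] yaw 28.0 F [ 0.1 -0.8 -0.4] w 44.2 q [ 0.12  0.18 -0.15  1.24  0.    1.2 ]
offset [-0.0003  0.0007  0.0938] twist -0.4
```

View pics/m5.png

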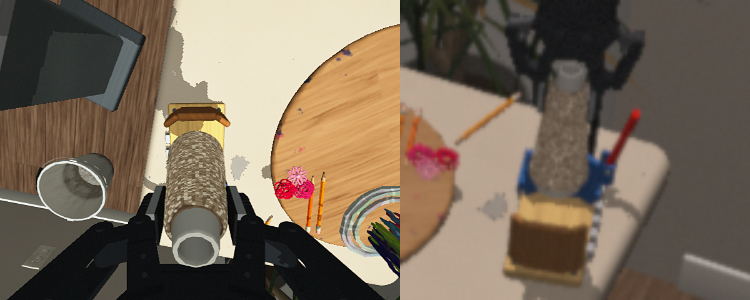

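The cone hangs between the fingers above the board, with the end plate ahead of it and the keeper behind. I'll check its tilt and position numerically.

Run:
```python
import pickle;from h import *
d=pickle.load(open("s5.pkl","rb"));K0=pickle.load(open("s0.pkl","rb"))
from scipy.optimize import least_squares
# fit cone axis (point + slope) with r = a-b*h to visible surface points
def fit(r,c0,z0):
    P=pts(r).reshape(-1,3);h=P[:,2]-z0
    R,G,B=[r["pixels"].reshape(-1,3)[:,i].astype(int) for i in range(3)]
    m=(r["z_map"].ravel()>0)&(np.hypot(P[:,0]-c0[0],P[:,1]-c0[1])<40)&(h>15)&(h<88)&(R<200)&(R-B>8)&(R-B<75)
    P=P[m];h=h[m]
    f=lambda p:np.hypot(P[:,0]-p[0]-p[2]*h,P[:,1]-p[1]-p[3]*h)-(31-.09*h+p[4])
    s=least_squares(f,[c0[0],c0[1],0,0,0],loss="soft_l1",f_scale=2);return len(h),s.x[:2].round(1),np.degrees(s.x[2:4]).round(1),s.x[4].round(1),s.cost.round(1)
print("before",fit(K0["scene"],(492.9,355.5),0),fit(K0["top"],(492.9,355.5),0))
for n in("scene","wrist"):print(n,fit(d[n],(477,57),110))
```

```text
before (499, array([491.5, 356.4]), array([ 0.7, -0.5]), np.float64(0.7), np.float64(354.3)) (258, array([493.8, 355.9]), array([0.3, 0.2]), np.float64(0.1), np.float64(307.5))
scene (504, array([474.5,  58.6]), array([ 0.6, -0.6]), np.float64(0.1), np.float64(590.2))
wrist (4693, array([475.8,  57.9]), array([ 0.4, -0.9]), np.float64(0.8), np.float64(151.0))
```

Emit:
{"name": "servo_tool", "arguments": {"deltas": [{"offset": [-0.001,0.0007,0.005],"twist": 0},{"offset": [-0.001,0.0007,0.018],"twist": 0},{"offset": [-0.001,0.0007,0.033],"twist": 0},{"offset": [-0.001,0.0007,0.048],"twist": 0},{"offset": [-0.001,0.0007,0.063],"twist": 0},{"offset": [-0.001,0.0007,0.077],"twist": 0},{"offset": [-0.001,0.0007,0.086],"twist": 0},{"offset": [-0.001,0.0007,0.089],"twist": 0}]}}

```text
clock: 14.1
tcp_pos: [476.9, 56.3, 127.1]
eef_rot: [[-0.469, 0.883, -0.001], [0.883, 0.469, -0.0], [0.0, -0.001, -1.0]]
force: [-0.2, 0.0, -0.2]
gripper_width: 44.2
finger_force: 61.1
```

Emit:
{"name": "servo_tool", "arguments": {"deltas": [{"offset": [0,0,0.001],"twist": 0},{"offset": [0,0,0.002],"twist": 0},{"offset": [0,0,0.003],"twist": 0},{"offset": [0,0,0.004],"twist": 0},{"offset": [0,0,0.0045],"twist": 0},{"offset": [0,0,0.005],"twist": 0},{"offset": [0,0,0.005],"twist": 0},{"offset": [0,0,0.005],"twist": 0}]}}

```text
clock: 14.9
tcp_pos: [477.4, 56.2, 123.1]
eef_rot: [[-0.469, 0.883, 0.0], [0.883, 0.469, -0.0], [-0.0, 0.0, -1.0]]
force: [0.2, -0.6, -1.0]
gripper_width: 44.1
finger_force: 61.1
```

```bash
python3 to.py 477 57.1 121.6 28.4
```

```text
t 14.90 pos [477.4  56.2 123.1] yaw 28.0 F [ 0.2 -0.6 -1. ] w 44.1 q [ 0.12  0.23 -0.33  1.01 -0.    1.2 ]
offset [0.001  0.0001 0.0015] twist -0.4
```

No contact yet, so I keep going down gently.

Emit:
{"name": "servo_tool", "arguments": {"deltas": [{"offset": [0,0,0.0005],"twist": 0},{"offset": [0,0,0.001],"twist": 0},{"offset": [0,0,0.0015],"twist": 0},{"offset": [0,0,0.002],"twist": 0},{"offset": [0,0,0.002],"twist": 0},{"offset": [0,0,0.002],"twist": 0},{"offset": [0,0,0.002],"twist": 0},{"offset": [0,0,0.002],"twist": 0}]}}

```text
clock: 15.7
tcp_pos: [477.6, 56.1, 121.6]
eef_rot: [[-0.469, 0.883, 0.001], [0.883, 0.469, -0.0], [-0.001, 0.001, -1.0]]
force: [-2.3, -1.6, 9.6]
gripper_width: 43.9
finger_force: 62.6
```

Emit:
{"name": "servo_tool", "arguments": {"deltas": [{"offset": [0,0,-0.0005],"twist": 0},{"offset": [0,0,-0.0005],"twist": 0},{"offset": [0,0,-0.0005],"twist": 0},{"offset": [0,0,-0.0005],"twist": 0},{"offset": [0,0,-0.0005],"twist": 0},{"offset": [0,0,-0.0005],"twist": 0},{"offset": [0,0,-0.0005],"twist": 0},{"offset": [0,0,-0.0005],"twist": 0}], "fingers": 1}}

```text
clock: 16.5
tcp_pos: [477.3, 56.2, 121.5]
eef_rot: [[-0.469, 0.883, -0.0], [0.883, 0.469, -0.0], [-0.0, -0.0, -1.0]]
force: [0.1, -0.4, -0.2]
gripper_width: 85.6
finger_force: 0.0
```

Emit:
{"name": "servo_tool", "arguments": {"deltas": [{"offset": [0,0,-0.005],"twist": 0},{"offset": [0,0,-0.015],"twist": 0},{"offset": [0,0,-0.035],"twist": 0},{"offset": [0,0,-0.055],"twist": 0},{"offset": [0,0,-0.075],"twist": 0},{"offset": [0,0,-0.09],"twist": 0},{"offset": [0,0,-0.098],"twist": 0},{"offset": [0,0,-0.1],"twist": 0}]}}

```text
clock: 17.3
tcp_pos: [477.8, 56.3, 222.6]
eef_rot: [[-0.469, 0.883, 0.002], [0.883, 0.469, 0.0], [-0.001, 0.001, -1.0]]
force: [-0.0, 0.2, 0.1]
gripper_width: 85.4
finger_force: 0.0
```

```bash
python3 to.py 499 -69.5 222 28.4
```

```text
t 17.30 pos [477.8  56.3 222.6] yaw 28.0 F [-0.   0.2  0.1] w 85.4 q [ 0.12  0.18 -0.14  1.26  0.    1.2 ]
offset [-0.121  -0.0402  0.0006] twist -0.4
```

Scaled: -0.4 degrees is -0.0044.

Emit:
{"name": "servo_tool", "arguments": {"deltas": [{"offset": [-0.01,-0.004,0],"twist": 0},{"offset": [-0.03,-0.01,0],"twist": 0},{"offset": [-0.055,-0.018,0],"twist": 0},{"offset": [-0.08,-0.027,0],"twist": 0},{"offset": [-0.1,-0.034,0],"twist": 0},{"offset": [-0.114,-0.039,0],"twist": -0.0044},{"offset": [-0.118,-0.04,0],"twist": -0.0044},{"offset": [-0.118,-0.04,0],"twist": -0.0044}]}}

```text
clock: 18.1
tcp_pos: [497.1, -67.3, 220.9]
eef_rot: [[-0.474, 0.881, -0.001], [0.881, 0.474, 0.0], [0.001, -0.001, -1.0]]
force: [-0.7, -0.2, -0.1]
gripper_width: 85.3
finger_force: 0.0
```

```bash
python3 to.py 498 -67 100 28.4; python3 kp.py w6
python3 - <<'E'
import pickle;from h import *
r=pickle.load(open("w6.pkl","rb"));P=pts(r);ok=r["z_map"]>0;D=np.hypot(P[...,0]-477,P[...,1]-57)
for a,b in((100,115),(120,134),(144,152),(157,170)):
    m=ok&(D<45)&(P[...,2]>a)&(P[...,2]<b)
    if m.sum()>9: print("cone",a,m.sum(),cv2.minEnclosingCircle(P[m][:,:2].astype(np.float32)))
E
```

```text
t 18.10 pos [497.1 -67.3 220.9] yaw 28.3 F [-0.7 -0.2 -0.1] w 85.3 q [-0.13  0.22 -0.08  1.27  0.    0.94]
offset [-0.0002  0.0011  0.1209] twist -0.1
red108 72 [[375.6627524985629, -301.56256729015723, 105.22254706038463], [382.4775707715632, -291.72723330236266, 108.03534773382852], [383.70866199606536, -288.658167186209, 110.8354725524738]]
redtop 262 [[370.97907840853446, -303.3026442761048, 120.57628407904932], [375.5560313266967, -295.61803318992395, 123.68933067743353], [379.4313272793681, -288.9678261496922, 125.40025380693521]]
posttop 257 [[414.4900471660061, -302.5478540924546, 124.37764231766964], [419.10367693189363, -295.64523897304963, 126.77347982880032], [423.3681508528067, -289.0067149000131, 128.16173476858694]]
bluetop 1219 [[407.8538938524667, -269.86712374395876, 76.15401357390114], [446.89279012433013, -263.2562544554673, 78.66292956545068], [485.72692710968096, -253.51499075090982, 80.31329585317462]]
saddle 4027 [[401.59641734698084, -322.65623992722345, 23.089748350007476], [452.44757696140914, -298.1236667831108, 25.090508259804945], [495.59540527289994, -259.97073086171673, 27.729555815365405]]
wood 1985 [[407.70189850953346, -151.0100210088483, 75.68136895716543], [445.3446744354857, -141.0103151223692, 78.74580199058016], [485.64612909282204, -133.8987489898852, 80.64194453889452]]
board 7779 [[404.72826787808475, -335.53610986187874, 11.427427204517297], [439.6822509303194, -224.6811855239955, 13.110205848744252], [488.9423848172988, -147.37739132193283, 14.79810819501421]]
cone 100 639 ((476.2506103515625, 52.46235275268555), 23.308435440063477)
cone 120 670 ((476.5992736816406, 52.89379119873047), 21.19925880432129)
cone 144 1105 ((477.2732238769531, 56.14064407348633), 18.44184684753418)
cone 157 1419 ((477.715087890625, 55.79855728149414), 12.910951614379883)
```

View pics/w6.png

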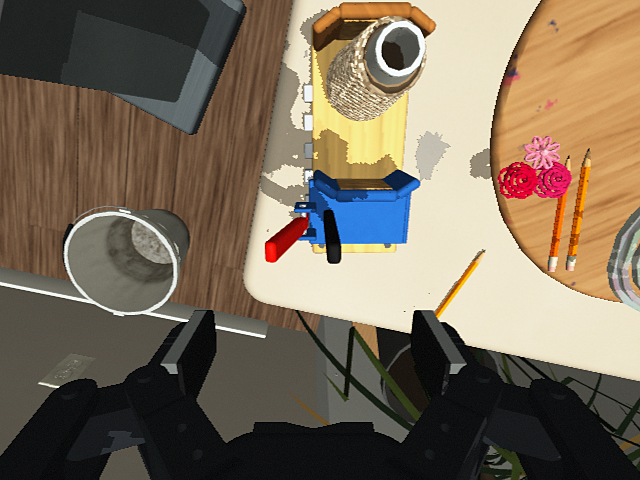

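The cone stands upright at (395,50) in front of the end plate, and the lever and post are free at (285,240) and (333,240). Next: descend and squeeze.

Emit:
{"name": "servo_tool", "arguments": {"deltas": [{"offset": [0,0.0005,0.015],"twist": 0},{"offset": [0,0.001,0.035],"twist": 0},{"offset": [0,0.001,0.058],"twist": 0},{"offset": [0,0.001,0.08],"twist": 0},{"offset": [0,0.001,0.1],"twist": 0},{"offset": [0,0.001,0.115],"twist": 0},{"offset": [0,0.002,0.121],"twist": 0},{"offset": [0,0.002,0.121],"twist": 0}]}}

```text
clock: 18.95
tcp_pos: [498.8, -65.2, 100.1]
eef_rot: [[-0.476, 0.88, -0.001], [0.88, 0.476, 0.0], [0.001, -0.001, -1.0]]
force: [0.0, 0.1, 0.1]
gripper_width: 85.2
finger_force: 0.0
```

Emit:
{"name": "servo_tool", "arguments": {"deltas": [{"offset": [0,0.001,0],"twist": 0},{"offset": [0,0.001,0],"twist": 0},{"offset": [0,0.001,0],"twist": 0},{"offset": [0,0.001,0],"twist": 0},{"offset": [0,0.001,0],"twist": 0},{"offset": [0,0.001,0],"twist": 0},{"offset": [0,0.001,0],"twist": 0},{"offset": [0,0.001,0],"twist": 0}], "fingers": 0.3}}

```text
clock: 19.75
tcp_pos: [499.9, -65.8, 101.4]
eef_rot: [[-0.475, 0.88, 0.0], [0.88, 0.475, -0.001], [-0.001, -0.0, -1.0]]
force: [-5.6, -1.9, 9.4]
gripper_width: 31.7
finger_force: 59.4
```

```bash
python3 to.py 499.6 -66.3 100 28.4
```

```text
t 19.75 pos [499.9 -65.8 101.4] yaw 28.4 F [-5.6 -1.9  9.4] w 31.7 q [-0.13  0.3  -0.3   0.97 -0.    0.95]
offset [-0.0003 -0.0005  0.0014] twist -0.0
```

Emit:
{"name": "servo_tool", "arguments": {"deltas": [{"offset": [0.003,0,0],"twist": 0},{"offset": [0.009,0,0],"twist": 0},{"offset": [0.016,0,0],"twist": 0},{"offset": [0.024,0,0],"twist": 0},{"offset": [0.032,0,0],"twist": 0},{"offset": [0.038,0,0],"twist": 0},{"offset": [0.041,0,0],"twist": 0},{"offset": [0.042,0,0],"twist": 0}]}}

```text
clock: 20.55
tcp_pos: [479.8, -28.7, 101.3]
eef_rot: [[-0.475, 0.88, 0.0], [0.88, 0.475, -0.001], [-0.001, -0.001, -1.0]]
force: [-5.8, -4.8, 8.9]
gripper_width: 31.5
finger_force: 59.1
```

Emit:
{"name": "servo_tool", "arguments": {"deltas": [{"offset": [0.0015,0,0],"twist": 0},{"offset": [0.003,0,0],"twist": 0},{"offset": [0.0045,0,0],"twist": 0},{"offset": [0.006,0,0],"twist": 0},{"offset": [0.007,0,0],"twist": 0},{"offset": [0.007,0,0],"twist": 0},{"offset": [0.007,0,0],"twist": 0},{"offset": [0.007,0,0],"twist": 0}]}}

```text
clock: 21.35
tcp_pos: [476.5, -22.7, 101.3]
eef_rot: [[-0.475, 0.88, 0.0], [0.88, 0.475, -0.001], [-0.001, -0.001, -1.0]]
force: [-6.3, -3.0, 11.6]
gripper_width: 31.7
finger_force: 59.2
```

```bash
python3 to.py 476.1 -21.8 100 28.4; python3 kp.py w7;  python3 - <<'E'
import pickle;from h import *
r=pickle.load(open("w7.pkl","rb"));P=pts(r);ok=r["z_map"]>0;D=np.hypot(P[...,0]-477,P[...,1]-57)
for a,b in((144,152),(157,170)):
    m=ok&(D<45)&(P[...,2]>a)&(P[...,2]<b)
    if m.sum()>9: print("cone",a,m.sum(),cv2.minEnclosingCircle(P[m][:,:2].astype(np.float32)))
E
```

```text
t 21.35 pos [476.5 -22.7 101.3] yaw 28.4 F [-6.3 -3.  11.6] w 31.7 q [-0.05  0.24 -0.37  0.96 -0.    1.03]
offset [0.0009 0.0001 0.0013] twist -0.0
red108 190 [[392.41796046422974, -244.12305406074273, 105.16223881342522], [396.72846761362894, -240.30083476151475, 108.14389993709156], [400.68514261249203, -239.49646519294194, 110.96028399450633]]
redtop 997 [[392.0760935444555, -254.03137506707128, 120.58292348429896], [396.5187815676716, -244.6407337168009, 126.28541821689487], [400.63236566868864, -239.66656817514175, 127.7138119407618]]
posttop 1435 [[414.62713508101064, -254.43712613905316, 124.13988633313897], [421.4483772708688, -244.39464627231797, 126.58949184127846], [433.3046317126886, -233.44553490881515, 131.5808582230762]]
bluetop 2137 [[406.6322308841127, -220.75450524137554, 75.80251694697995], [430.8407962798254, -214.57875921227782, 78.68401437900376], [458.8266666299042, -204.72882621467147, 80.15357752236707]]
saddle 6587 [[400.4827620613387, -273.8073615366938, 23.410444042610862], [450.72891395761616, -254.20526280271756, 25.079776430131428], [495.2927530030017, -211.70163055940452, 29.649080386568468]]
wood 5825 [[407.6717170400892, -151.07022647001435, 75.44394530650052], [446.32703782643785, -140.97139141089966, 78.65308612735807], [485.18188340175845, -133.9903267332861, 80.4264959415684]]
board 7060 [[404.0197043945819, -331.1048488547466, 11.402820853498287], [417.99402439821534, -204.1738313681476, 13.038702097409214], [488.089606895474, -134.24630000125606, 14.519326356884728]]
cone 144 6110 ((476.4365234375, 55.86302185058594), 18.206588745117188)
cone 157 8678 ((477.19976806640625, 55.805267333984375), 13.024399757385254)
```

Emit:
{"name": "servo_tool", "arguments": {"deltas": [{"offset": [0.0005,0,0],"twist": 0},{"offset": [0.001,0,0],"twist": 0},{"offset": [0.001,0,0],"twist": 0},{"offset": [0.001,0,0],"twist": 0},{"offset": [0.001,0,0],"twist": 0},{"offset": [0.001,0,0],"twist": 0},{"offset": [0.001,0,0],"twist": 0},{"offset": [0.001,0,0],"twist": 0}]}}

```text
clock: 22.2
tcp_pos: [476.0, -21.9, 101.3]
eef_rot: [[-0.475, 0.88, 0.0], [0.88, 0.475, -0.001], [-0.001, -0.001, -1.0]]
force: [-6.4, -4.9, 11.0]
gripper_width: 31.3
finger_force: 59.1
```

Emit:
{"name": "servo_tool", "arguments": {"deltas": [{"offset": [0,0,0],"twist": 0},{"offset": [0,0,0],"twist": 0},{"offset": [0,0,0],"twist": 0},{"offset": [0,0,0],"twist": 0},{"offset": [0,-0.001,0],"twist": 0},{"offset": [0,-0.002,0],"twist": 0},{"offset": [0,-0.002,0],"twist": 0},{"offset": [0,-0.002,0],"twist": 0}], "fingers": 1}}

```text
clock: 23.0
tcp_pos: [474.6, -22.3, 100.6]
eef_rot: [[-0.475, 0.88, 0.0], [0.88, 0.475, 0.0], [-0.0, 0.0, -1.0]]
force: [-0.3, -0.1, 0.2]
gripper_width: 85.0
finger_force: 0.0
```

Emit:
{"name": "servo_tool", "arguments": {"deltas": [{"offset": [0,0,-0.01],"twist": 0},{"offset": [0,0,-0.03],"twist": 0},{"offset": [0,0,-0.055],"twist": 0},{"offset": [0,0,-0.085],"twist": 0},{"offset": [0,0,-0.11],"twist": 0},{"offset": [-0.015,0,-0.125],"twist": 0},{"offset": [-0.035,0,-0.13],"twist": 0},{"offset": [-0.045,0,-0.13],"twist": 0}]}}

```text
clock: 23.8
tcp_pos: [496.8, -62.9, 231.9]
eef_rot: [[-0.475, 0.88, 0.002], [0.88, 0.475, -0.0], [-0.001, 0.002, -1.0]]
force: [-0.7, -0.5, -0.3]
gripper_width: 85.5
finger_force: 0.0
```

```bash
python3 to.py 476.1 -21.8 100 28.4; python3 kp.py w8;  python3 - <<'E'
import pickle;from h import *
r=pickle.load(open("w8.pkl","rb"));P=pts(r);ok=r["z_map"]>0;D=np.hypot(P[...,0]-477,P[...,1]-57)
for a,b in((144,152),(157,170)):
    m=ok&(D<45)&(P[...,2]>a)&(P[...,2]<b)
    if m.sum()>9: print("cone",a,m.sum(),cv2.minEnclosingCircle(P[m][:,:2].astype(np.float32)))
E
```

```text
t 23.80 pos [496.8 -62.9 231.9] yaw 28.3 F [-0.7 -0.5 -0.3] w 85.5 q [-0.13  0.22 -0.07  1.29 -0.    0.95]
offset [0.0462 0.001  0.1319] twist -0.1
red108 69 [[377.65817221127924, -252.55266473747372, 105.18192460010029], [382.83978299565075, -244.52854674957135, 108.33423197741105], [384.0834676636613, -239.02634094633598, 110.84341803721674]]
redtop 306 [[371.12093187892964, -253.68392953033376, 120.54787685223891], [375.8339364525491, -246.55986775384525, 123.95991683655157], [423.20727928678554, -239.4271877296202, 126.24242005482246]]
posttop 275 [[414.45837702209883, -253.84278561933417, 124.45438349739852], [418.5884807396968, -246.2715049563862, 126.70019469665777], [423.20317936185614, -239.60780252524145, 128.31053841731398]]
bluetop 1314 [[407.81813573405924, -220.4674596144578, 76.23100513239157], [447.08603958414324, -213.70059765465686, 78.70694045605808], [485.72908900725946, -204.1525874835855, 80.29235373899368]]
saddle 5137 [[402.3739643658649, -272.8974856259216, 23.46769525955703], [453.04031853558615, -243.92002424106815, 25.08403362194347], [495.63135352155666, -216.40085639303635, 26.78070356906443]]
wood 1853 [[407.84744248608683, -151.27686303430417, 75.48233081230087], [446.81291179970174, -141.32343837004535, 78.69325772741611], [485.60064189641, -134.43251632955315, 80.50883444059497]]
board 6546 [[404.44269856924075, -336.7807132478622, 11.20153885257458], [437.40704612686966, -293.71690544257814, 13.06835569323335], [488.9211228010013, -146.253558595018, 14.705725863838056]]
cone 144 987 ((476.9169006347656, 55.702659606933594), 18.700746536254883)
cone 157 1179 ((477.5606384277344, 55.76953887939453), 12.735441207885742)
```

View pics/w8.png

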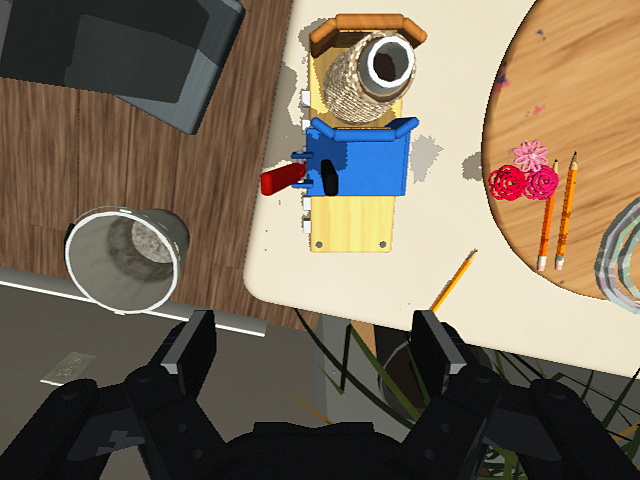

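The lever is back at its rest position (outer face 371, the same as when it latched before), so the keeper is latched at 0.050. The cone stands upright between the cups and the gripper is clear.

```bash
python3 -c "
from workcell import manip
print(manip.job_done())"
```

```text
the job is handed in; nothing more can be done
None
```

The gold thread cone stands upright in the rack between the cups, with the keeper latched in the 0.050 notch (68 mm gap); I handed the job in at about 24 s, but no verdict came back.

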